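# Reload a sprung condiment-jar rack

## Robot

A 7-joint arm with a two-finger parallel gripper is mounted at the origin on the work surface. World frame = base frame: x ahead of the robot, y to its left, z up, the work surface at z = 0. Lengths are in m, angles in degrees, forces in N, time in s.
With the tool pointing down it reaches from about 0.425 to 0.875 m from the base axis. Payload 4.7 kg.
Tool frame: the origin (TCP) lies between the finger pads; the fingertips stand env.finger_overhang ahead of it and the grasp point (between the pads) lies 5 mm behind it (env.finger_overhang is the distance from the TCP to the fingertips, in m); z points along the fingers, y is the line along which they close (so a half turn about z gives the same grasp; the last joint's range is limited). The gripper opens to 87 mm and grips with 3 to 60 N. Pads are 19 mm wide; open, the fingers measure 117 mm over their backs; the gripper's body (75 mm by 190 mm) begins 51 mm behind the grasp point.
Start: joints at [-71.328, 18.392, -4.016, 83.108, 1.295, 78.541, -3.26], TCP at [0.199, 0.619, 0.237] pointing down, gripper open.
Joint ranges: [-163.93, 163.93], [-17.29, 119.83], [-79.2, 71.16], [3.27, 140.29], [-89.18, 269.18], [5.43, 117.66], [-154.24, 154.24]. Speed limits (degrees/s): [147.25, 147.25, 180, 180, 180, 180, 180].

## Interface

Orientations are given as [roll, pitch, yaw] about the fixed x, y, z axes, in that order (R = Rz(yaw) Ry(pitch) Rx(roll)).
In Python, from cell import telemetry, eyes, env, models gives the robot as it stands. The module is installed in compiled form; this text tells all that it offers.
- The arm moves only by the tool drive_tool, never from a script. Its arguments are lists of equal length, an entry for each row: "angular": the turn, a rotation vector about the tool's x, y, z in rad, a list of three; "delta_pos": the shift along the tool's x, y, z in cm, a list of three; "gripper": the finger opening in cm, from 0 to 8.7. A call has 1 to 20 rows; each row shifts and turns the commanded pose from where the row before left it, along the tool's axes as they then stand; what a row does not reach is not made up. A row lasts 1/10 s, in which the tool goes at most 50 mm and 8.59 degrees, less where a joint would pass 70% of its speed; a pose out of reach is approached as far as the arm can. A call with a gripper value outside its range is refused whole. The fingers move at their own pace and stop on an object; "squeeze" is the grip in N (left out, the last holds). Time passes only in rows, so rows that do not move let the fingers close. It gives the time, the measured TCP pose, the force, the opening and the grip force at its end, in the units of the state.
- telemetry.get_obs(): the state, without advancing time (a new reading comes with each control period).
- eyes.read_camera(name): name is "scene" or "top"; returns a dict with "pixels" (384x512x3 uint8, red, green, blue), "mtx" (3x3 intrinsics, pixels), "origin" and "orientation" of the camera in the world. Camera axes: x right, y down, z forward; pixel columns grow to the right and rows downward; lengths in m; the calibration is good to about 2 mm. A picture is of the moment at which its call begins. There is no depth.
- env.sign_off(): hands the job in; it is judged then, once.
Trained networks look in a picture, given as the dict that the camera call returned (one of the last four; its "shot" number tells which), for a name from the list of things; names that differ only in an ending like _2 or _b are one class to them, and where a whole thing is asked for, a point or a joint stands for the part that bears it (a point fixed in the world has none). Each returns a list of dicts, best first, with "p" (0 to 1); they miss things now and then, are a little off and sometimes report something else, mostly with a low value. They report only what shows in the picture. A call takes as long as a camera call. They do not tell look-alikes from the thing itself.
- models.search_frame(picture, target): "centre" ([column, row] in pixels, amid what is visible of it).
- models.cut_out(picture, target): "pixels" (384x512 bool, what is visible of it) and "centre" ([column, row] in pixels, amid what is visible of it).
The state is a dict: "time_s": time; "qpos": joint angles; "joint_velocities": joint speeds; "effort": joint torques, N m; "tool_pos": TCP position; "tool_rot": TCP orientation; "force": force on the tool from outside, world axes, zero at the start; "wrist_torque": the same for the moment, N m; "grip_width": finger opening in m; "grasp_force": force on a finger pad.
Only numpy, scipy, OpenCV 4.12 (cv2) and the standard library are available. Lean on these libraries where they do the work, as an engineer would, in place of code of your own. Each camera call takes 0.05 s, during which the arm holds its last target. There are 200 camera calls.

## Task

Top up the jar rack: draw its sprung follower back by the knob, hook the knob sideways into the notch at the back of its slot and let go, then set the loose jar down gently in the track behind the jar that is already there. Finally unhook the knob and let the follower close under control, without letting it snap, until it holds both jars snugly against the front lip, and let go. The slot plate is thin, so do not haul or jam the knob hard against it, and leave everything else on the counter where it is.

Things in the scene. Friction and masses are not known exactly. Their poses are not given: they have to be found in the camera images.
- rack: Aluminium jar rack, 66 mm wide (its x), 256 mm long (its y), fixed to the counter. Origin: on the counter under it, on the track's centre line; z up. The track runs along y, floor 10 mm above the counter, 50 mm wide between 5 mm walls with tops 32 mm above the counter. Front lip at the -y end, a steel slot plate over the +y end.
- lip (a point): Foot of the front lip's inner face, on the track's centre line and floor (rack y = -120 mm). The lip is as high as the walls.
- slot (a point): A point on the slot's line in the top of the steel slot plate (60 x 109 mm, top 44 mm above the counter). The plate sits differently on each rack: front edge at rack y -11 to +13 mm. Its 13 mm slot runs along the centre line (rack y); at the slot's back end a notch opens to the rack's -x. The plate bears at most 25 N from the knob.
- follower (a joint): Follower travel to the rack's +y (m): lip's inner face to paddle. The spring pulls to the lip with 45 N/m x (travel + 0.045 m), 7 N at 0.118; damping 12 N s/m. Starts resting on the rack's jar. Hard back end of the slot at 0.111 to 0.135, differs per rack, find it by feel; the notch's front shoulder holds the knob 5 mm before that. Must not close faster than 0.3 m/s.
- shift (a joint): Knob's sideways travel (m) to the rack's -x: 0 on the slot's centre line, 0.014 fully in the notch; 0.6 N friction. The slot wall stops it after 1.5 mm until the stem has passed the shoulder; from there to the slot's back end (5 mm) it is free to go in. Let forward there, the stem rests on the shoulder and the spring holds it.
- knob: Black knob, a block 20 mm wide (rack x), 26 mm long (rack y), from 60 to 86 mm above the counter, on a 10 mm round steel stem through the slot, 92 mm behind the paddle's face. Origin: at counter level under its axis; axes as the rack's. Moves only along the rack's y (follower) and x (shift).
- knob_grip (a point): Point to grip on the knob: on its axis, 74 mm above the counter.
- paddle (a point): Middle of the front face of the follower's paddle, 22.5 mm above the counter; the paddle is 46 mm wide, its top 32.5 mm above the counter.
- jar: The loose glass condiment jar, 180 g: round, 46 mm diameter, 72 mm high, metal twist cap 45 mm in diameter on its top 18 mm. Stands on the counter. Origin: centre of its underside, z up.
- jar_in: The same kind of jar, already in the rack's track against the front lip. Origin: centre of its underside.
- pepper_mill: Bystander: wooden pepper mill, 50 mm foot, 135 mm high. Origin: centre of underside. It and the loose jar may have swapped places.
- pot_lid: Bystander: aluminium pot lid, 194 mm diameter, 50 mm high. Origin: centre of underside.
- skimmer: Bystander: steel skimmer lying flat, 340 mm long along its x. Origin: on its handle.
- mug: Bystander: white mug, 80 mm diameter, 90 mm high. Origin: centre of underside.
- bowl: Bystander: bowl, 130 mm diameter, 50 mm high. Origin: centre of underside.
- cruet: Bystander: glass bottle, 56 mm diameter, 170 mm high. Origin: centre of underside.
Not all that is in view belongs to the job. What is shaped like the jar but turquoise is not meant.

How it is judged:
By the outcome, as a careful person would: the job done as asked, in the order asked, and still so for the second after the job is handed in, with the robot touching nothing.
It also fails if it takes over 67 s, if anything falls off the work surface, if the arm or the gripper's body presses on something with over 40 N, if the wrist force passes 120 N, or if a joint passes its speed limit or range.

## Working session

There is one attempt and no reset: what is moved stays moved. The work goes in short steps, Python scripts to look and compute and a tool call to move; the robot and the scene stay as the last step left them, time stands still between calls to the robot, and variables do not carry over. Pictures are saved under pics/ and viewed, at most 10 in all, crops included, and the job is handed in when it is done.

Besides the shell and the picture viewer there is one more tool, called after "Request:" by a JSON object that holds its "api" and its "payload", one argument or row to a line. drive_tool: Moves the arm, as the interface text tells. Its arguments: {"type":"object","properties":{"angular":{"type":"array","items":{"type":"array","items":{"type":"number"}}},"delta_pos":{"type":"array","items":{"type":"array","items":{"type":"number"}}},"gripper":{"type":"array","items":{"type":"number"}},"squeeze":{"type":"number"}},"required":["angular","delta_pos","gripper"]}

```bash
mkdir -p pics; cat > h.py <<'E'
import numpy as np, cv2
from scipy.spatial.transform import Rotation as R
from cell import telemetry, eyes, env, models
def Rm(p):
    o=np.array(p["orientation"],float)
    return o if o.shape==(3,3) else R.from_euler('xyz',o,degrees=True).as_matrix()
def ray(p,uv):
    d=np.linalg.inv(p["mtx"])@np.array([uv[0],uv[1],1.]); return np.array(p["origin"]),Rm(p)@d
def at_z(p,uv,z):
    o,d=ray(p,uv); return o+d*(z-o[2])/d[2]
def proj(p,X):
    c=np.array(p["mtx"])@(Rm(p).T@(np.array(X)-p["origin"])); return c[:2]/c[2]
def tri(obs):
    A=np.zeros((3,3));b=np.zeros(3)
    for p,uv in obs:
        o,d=ray(p,uv); d=d/np.linalg.norm(d); M=np.eye(3)-np.outer(d,d); A+=M;b+=M@o
    return np.linalg.solve(A,b)
E
python3 - <<'E'
from h import *
ps={n:eyes.read_camera(n) for n in("scene","top")}
for n,p in ps.items():
    print(n,np.round(p["origin"],3),p["orientation"],np.round(p["mtx"],1).tolist())
    cv2.imwrite(f"pics/{n}0.png",cv2.resize(p["pixels"][:,:,::-1],(800,600),interpolation=cv2.INTER_CUBIC))
    for t in ["rack","knob","knob_grip","paddle","slot","lip","jar","jar_in","pepper_mill","mug","bowl","cruet","pot_lid","skimmer"]:
        r=models.search_frame(p,t); print(t,[(np.round(q["centre"]).tolist(),round(q["p"],2)) for q in r[:4]])
print(env.finger_overhang, telemetry.get_obs())
E
```

```text
scene [1.098 0.306 1.079] [-1.48874968e+02  4.15795835e-02  1.20732565e+02] [[356.6, 0.0, 259.5], [0.0, 356.6, 190.5], [0.0, 0.0, 1.0]]
rack [([231.0, 175.0], 0.87)]
knob [([227.0, 170.0], 0.55)]
knob_grip [([228.0, 165.0], 0.56)]
paddle [([218.0, 172.0], 0.52)]
slot [([231.0, 178.0], 0.97), ([380.0, 272.0], 0.62)]
lip [([229.0, 179.0], 0.76)]
jar [([306.0, 221.0], 0.71), ([330.0, 238.0], 0.57)]
jar_in [([200.0, 164.0], 0.56), ([331.0, 238.0], 0.41)]
pepper_mill [([321.0, 194.0], 0.86), ([229.0, 180.0], 0.46)]
mug [([183.0, 209.0], 0.75)]
bowl [([148.0, 174.0], 0.94)]
cruet [([201.0, 106.0], 0.65)]
pot_lid [([246.0, 262.0], 0.55)]
skimmer [([382.0, 273.0], 0.59)]
top [0.428 0.012 1.35 ] [-172.91493559   -1.36559403  -88.47096285] [[452.2, 0.0, 256.5], [0.0, 452.2, 187.8], [0.0, 0.0, 1.0]]
rack [([298.0, 203.0], 0.91), ([385.0, 156.0], 0.5)]
knob [([299.0, 194.0], 0.61)]
knob_grip [([302.0, 196.0], 0.37)]
paddle [([314.0, 202.0], 0.52), ([302.0, 205.0], 0.42)]
slot [([300.0, 203.0], 0.65)]
lip [([300.0, 207.0], 0.72)]
jar [([189.0, 194.0], 0.81)]
jar_in [([341.0, 199.0], 0.81)]
pepper
[... 250 characters left out ...]
1.5, 'qpos': array([-71.32579217,  18.39229586,  -4.01622349,  83.10693261,
         1.29603867,  78.54171079,  -3.26029509]), 'joint_velocities': array([ 0.00183688, -0.05946457,  0.01540146,  0.02933469, -0.01942393,
       -0.02329806,  0.05450193]), 'effort': array([ 4.13318378e-05, -4.91094983e+01, -4.03053286e-01, -3.12768281e+01,
       -6.37242361e-02,  3.37263546e-02, -2.42276545e-07]), 'tool_pos': array([0.19945656, 0.618662  , 0.23658775]), 'tool_rot': array([1.79995748e+02, 3.71590513e-03, 1.62134603e+02]), 'force': array([-1.0406156 , -0.02314815, -0.37332625]), 'wrist_torque': array([ 0.00766904, -0.02129323, -0.00505594]), 'grasp_force': 0.0, 'grip_width': 0.08680090266100204}
```

View pictures.

View pics/scene0.png

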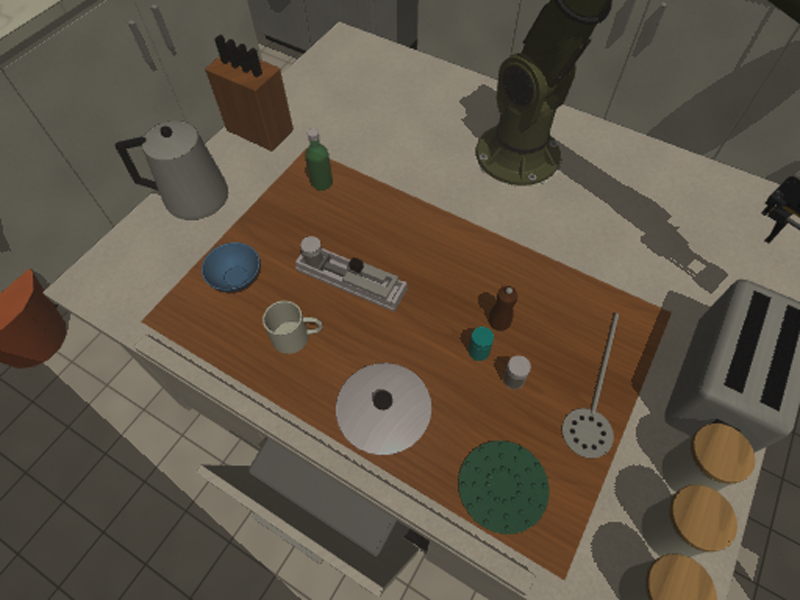

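View pics/top0.png

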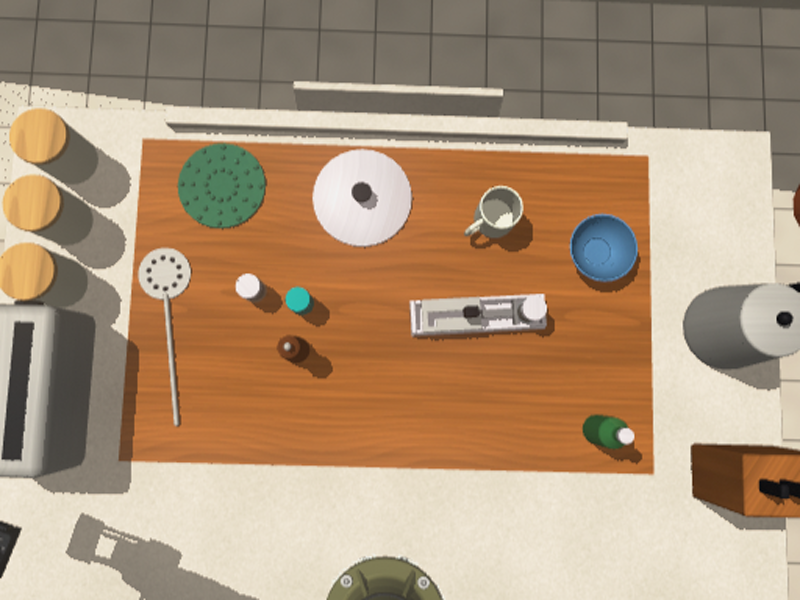

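```bash
python3 - <<'E'
from h import *
ps={n:eyes.read_camera(n) for n in("scene","top")}
for n,p in ps.items(): np.savez(f"{n}.npz",**{k:np.array(v) for k,v in p.items()})
T=ps["top"]["pixels"];S=ps["scene"]["pixels"]
c=lambda I,x,y,w,h,W,H:cv2.resize(I[y:y+h,x:x+w],(W,H),interpolation=cv2.INTER_CUBIC)
a=c(T,258,180,100,44,800,352)  # 8x
b=c(S,180,140,100,62,400,248)
d=c(S,290,205,60,62*60//100,400,248)
cv2.imwrite("pics/crop1.png",np.vstack([a,np.hstack([b,d])])[:,:,::-1])
for n,p in ps.items():
  for t in ["rack","knob","jar","jar_in","paddle"]:
    for q in models.cut_out(p,t)[:4]:
        m=q["pixels"].astype(np.uint8); r=cv2.minAreaRect(cv2.findNonZero(m)); print(n,t,round(q["p"],2),np.round(q["centre"],1),m.sum(),[np.round(v,1) for v in r], np.round(cv2.boxPoints(r),1).tolist() if t=="rack" else "")
E
```

```text
scene rack 0.6 [226.4 180.6] 1316 [array([224.8, 175.7]), array([72.7, 23. ]), np.float64(23.5)] [[186.89999389648438, 171.8000030517578], [196.10000610351562, 150.6999969482422], [262.79998779296875, 179.60000610351562], [253.60000610351562, 200.6999969482422]]
scene jar 0.54 [330.6 237.8] 289 [array([330.4, 238.2]), array([15.2, 21.5]), np.float64(26.6)] 
scene jar_in 0.46 [199.  159.3] 231 [array([199.5, 160.9]), array([20.9, 12.6]), np.float64(76.0)] 
scene jar_in 0.45 [230.6 178. ] 1326 [array([224.2, 175.5]), array([72.2, 23. ]), np.float64(23.6)] 
scene paddle 0.54 [219.2 171.7] 168 [array([217.5, 169.8]), array([27.1, 10.7]), np.float64(3.0)] 
top rack 0.8 [298.1 198.4] 1691 [array([305.5, 200.3]), array([23.3, 86.7]), np.float64(87.2)] [[261.6000061035156, 190.6999969482422], [348.20001220703125, 186.5], [349.29998779296875, 209.8000030517578], [262.70001220703125, 214.0]]
top knob 0.67 [318.9 136.9] 798 [array([317.8, 137.4]), array([26.8, 39.4]), np.float64(26.6)] 
top knob 0.39 [298.7 197. ] 65 [array([301.5, 198.5]), array([7., 9.]), np.float64(90.0)] 
top jar 0.51 [157.7 183.9] 256 [array([160.5, 184. ]), array([16., 19.]), np.float64(90.0)] 
top jar 0.48 [190.6 193.7] 215 [array([191.5, 192. ]), array([17.7, 13.4]), np.float64(45.0)] 
top jar_in 0.52 [339.7 199.4] 264 [array([340.1, 197.7]), array([15.7, 19.2]), np.float64(63.4)] 
top paddle 0.69 [322.3 202. ] 244 [array([313.5, 198.5]), array([15., 35.]), np.float64(90.0)]
```

View pics/crop1.png

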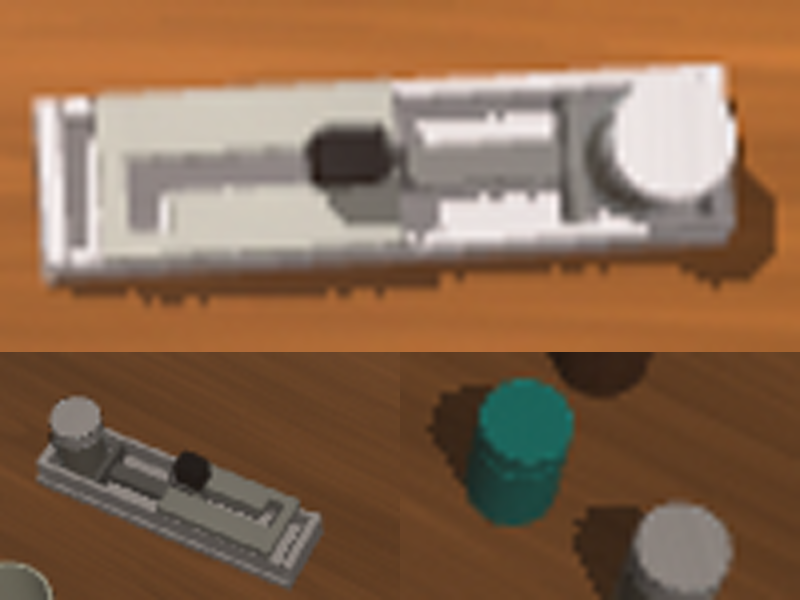

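The meant jar is the white-capped one (scene 331,238; top 160,184). The turquoise one (scene 308,220; top 191,192) is the decoy. The crop also shows the slot's L-notch at the left (+y) end opening downward (-x), and the knob near (302,199) in the top view.

```bash
cat > fit.py <<'E'
from h import *
from scipy.optimize import least_squares
P={n:dict(np.load(f"{n}.npz")) for n in("scene","top")}
ct=lambda u,v:(258+(u+.5)/8-.5,180+(v+.5)/8-.5)
cs=lambda u,v:(180+(u+.5)/4-.5,140+(v-352+.5)/4-.5)
W=lambda q,X:np.array([q[0]+np.cos(q[2])*X[0]-np.sin(q[2])*X[1],q[1]+np.sin(q[2])*X[0]+np.cos(q[2])*X[1],X[2]])
def bb(p,q,V):
    u=np.array([proj(p,W(q,v)) for v in V]); return np.r_[u.min(0),u.max(0)]
box=lambda k:[(k[0]+a,k[1]+b,c) for a in(-.01,.01) for b in(-.013,.013) for c in(.06,.086)]
th=np.linspace(0,6.28,40)
cyl=lambda r,z0,z1:[(r*np.cos(t),r*np.sin(t),z) for t in th for z in(z0,z1)]
def dark(p,x,y,w,h):
    I=p["pixels"][y:y+h,x:x+w].max(2).astype(float); m=(I<75).astype(np.uint8)
    n,l,s,c=cv2.connectedComponentsWithStats(m); i=1+s[1:,4].argmax(); b=s[i]; return np.array([x+b[0]-.5,y+b[1]-.5,x+b[0]+b[2]-.5,y+b[1]+b[3]-.5])
if __name__=="__main__":
    corners=[("top",ct(35,98),(.033,.128,.032)),("top",ct(722,66),(.033,-.128,.032)),
     ("scene",cs(321,514),(-.033,.128,.032)),("scene",cs(290,570),(.033,.128,.032)),("scene",cs(40,460),(.033,-.128,.032))]
    def f(q):return np.concatenate([proj(P[n],W(q,X))-uv for n,uv,X in corners])
    y0=at_z(P["top"],(305,200),.03); r=least_squares(f,[y0[0],y0[1],.05],loss="soft_l1")
    q=r.x; print("rack",q[:2].round(4),np.degrees(q[2]).round(2)); print(f(q).round(1).reshape(-1,2).tolist())
    kb={"top":np.r_[ct(307,122),ct(390,185)]}
    kb["scene"]=np.r_[cs(171,450),cs(211,490)]
    print("knob bbox",kb,dark(P["top"],290,185,25,22),dark(P["scene"],215,160,25,20))
    for ns in (("top",),("scene",),("top","scene")):
      g=lambda k:np.concatenate([bb(P[n],q,box(k))-kb[n] for n in ns]); s=least_squares(g,[0,.018]);print("knob rack-xy",ns,s.x.round(4),"world",W(q,(*s.x,0)).round(4),g(s.x).round(1))
    for nm,uv,z in[("slot end -? top",ct(127,160),.044),("slot end bot",ct(130,230),.044),("shoulder",ct(163,195),.044),("plate TL",ct(97,97),.044),("plate TR",ct(393,80),.044),("capin",ct(675,132),.082)]:
      w=at_z(P["top"],uv,z)-[*q[:2],0]; c,s_=np.cos(q[2]),np.sin(q[2]); print(nm,np.round([c*w[0]+s_*w[1],-s_*w[0]+c*w[1]],4))
    # loose jar: bright/gray mask bbox via cap
    a=at_z(P["top"],(159.5,183.5),.06);print("jar approx",a)
    print("jar tri",tri([(P["top"],(158.7,183.0)),(P["scene"],(330.6,237.8))]))
E
python3 fit.py
python3 - <<'E'
from h import *
P={n:dict(np.load(f"{n}.npz")) for n in("scene","top")}
a=cv2.resize(P["top"]["pixels"][165:205,140:180],(400,400),interpolation=cv2.INTER_CUBIC)
b=cv2.resize(P["scene"]["pixels"][220:260,310:350],(400,400),interpolation=cv2.INTER_CUBIC)
cv2.imwrite("pics/crop2.png",np.hstack([a,b])[:,:,::-1])
E
```

```text
rack [ 0.5578 -0.1611] 4.13
[[-0.2, 0.1], [0.5, 0.4], [0.9, -0.1], [0.0, 0.5], [-1.2, 0.4]]
knob bbox {'top': array([295.9375, 194.8125, 306.3125, 202.6875]), 'scene': array([222.375, 164.125, 232.375, 174.125])} [296.5 195.5 306.5 202.5] [221.5 164.5 232.5 176.5]
knob rack-xy ('top',) [0.0039 0.0188] world [ 0.5603 -0.1421  0.    ] [-0.1 -0.2  0.1  0.2]
knob rack-xy ('scene',) [0.002  0.0178] world [ 0.5585 -0.1432  0.    ] [-0.  -0.7  0.   0.7]
knob rack-xy ('top', 'scene') [0.0033 0.0185] world [ 0.5597 -0.1424  0.    ] [-0.   0.   0.2  0.4 -0.1 -0.4  0.   1.1]
slot end -? top [0.0079 0.0956]
slot end bot [-0.0176  0.0958]
shoulder [-0.0054  0.0832]
plate TL [0.0313 0.1054]
plate TR [ 0.0329 -0.0029]
capin [ 0.0058 -0.0965]
jar approx [0.59383818 0.26337035 0.06      ]
jar tri [0.59716976 0.26736037 0.04725531]
```

View pics/crop2.png

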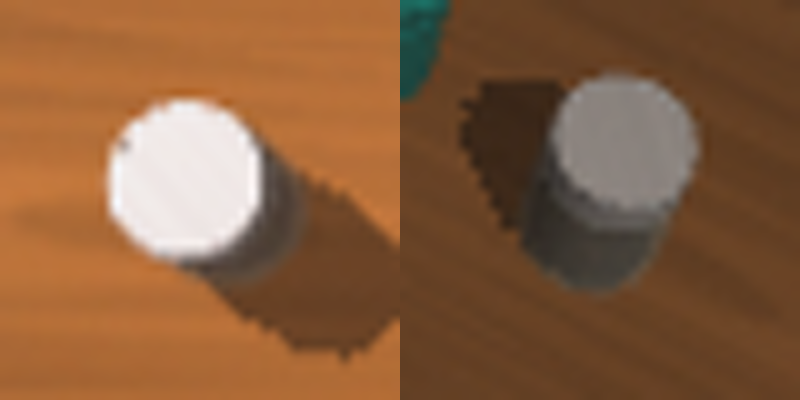

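```bash
cat >> h.py <<'E'
def delta(target):
    s=telemetry.get_obs(); M=R.from_euler('xyz',s["tool_rot"],degrees=True).as_matrix()
    return (M.T@(np.array(target)-s["tool_pos"])*100).round(2)
E
python3 - <<'E'
from h import *
P={n:dict(np.load(f"{n}.npz")) for n in("scene","top")}
print("top",at_z(P["top"],(158,182.5),.072),"scene",at_z(P["scene"],(332.1,233.7),.072),"tri",tri([(P["top"],(158,182.5)),(P["scene"],(332.1,233.7))]))
print("in top",at_z(P["top"],(258+674/8,180+131/8),.082),"scene",at_z(P["scene"],(180+75/4,140+(415-352)/4),.082))
s=telemetry.get_obs(); M=R.from_euler('xyz',[180,0,94.1],degrees=True).as_matrix()
print((M.T@(np.array([.56,-.1424,.16])-s["tool_pos"])*100).round(2))
E
```

```text
top [0.5950333 0.265417  0.072    ] scene [0.59476083 0.2656647  0.072     ] tri [0.59494818 0.26552462 0.07223858]
in top [ 0.56965477 -0.25782762  0.082     ] scene [ 0.56710184 -0.25585729  0.082     ]
[-78.49  30.52   7.66]
```

Request:
{"api": "drive_tool", "payload": {
  "angular": [
    [0, 0, 0.1484],
    [0, 0, 0.1484],
    [0, 0, 0.1484],
    [0, 0, 0.1484],
    [0, 0, 0.1484],
    [0, 0, 0.1484],
    [0, 0, 0.1484],
    [0, 0, 0.1484]
  ],
  "delta_pos": [
    [0, 0, 0],
    [0, 0, 0],
    [0, 0, 0],
    [0, 0, 0],
    [0, 0, 0],
    [0, 0, 0],
    [0, 0, 0],
    [0, 0, 0]
  ],
  "gripper": [8.7, 8.7, 8.7, 8.7, 8.7, 8.7, 8.7, 8.7],
  "squeeze": 20
}}

```text
time_s: 2.9
tool_pos: [0.1994, 0.6187, 0.2366]
tool_rot: [180.0, -0.0, 93.8]
force: [-0.4, 0.9, -0.2]
grip_width: 0.0872
grasp_force: 0.0
```

Request:
{"api": "drive_tool", "payload": {
  "angular": [
    [0, 0, 0],
    [0, 0, 0],
    [0, 0, 0],
    [0, 0, 0],
    [0, 0, 0],
    [0, 0, 0],
    [0, 0, 0],
    [0, 0, 0],
    [0, 0, 0],
    [0, 0, 0],
    [0, 0, 0],
    [0, 0, 0],
    [0, 0, 0],
    [0, 0, 0],
    [0, 0, 0],
    [0, 0, 0],
    [0, 0, 0],
    [0, 0, 0]
  ],
  "delta_pos": [
    [-4.6, 1.8, 0],
    [-4.6, 1.8, 0],
    [-4.6, 1.8, 0],
    [-4.6, 1.8, 0],
    [-4.6, 1.8, 0],
    [-4.6, 1.8, 0],
    [-4.6, 1.8, 0],
    [-4.6, 1.8, 0],
    [-4.6, 1.8, 0],
    [-4.6, 1.8, 0],
    [-4.6, 1.8, 0],
    [-4.6, 1.8, 0],
    [-4.6, 1.8, 0],
    [-4.6, 1.8, 0],
    [-4.6, 1.8, 0],
    [-4.6, 1.8, 0],
    [-4.6, 1.8, 0],
    [0, 0, 0]
  ],
  "gripper": [6, 6, 6, 6, 6, 6, 6, 6, 6, 6, 6, 6, 6, 6, 6, 6, 6, 6]
}}

```text
time_s: 4.7
tool_pos: [0.5611, -0.1475, 0.2361]
tool_rot: [-179.9, 0.4, 93.5]
force: [-0.5, -0.5, -0.0]
grip_width: 0.0598
grasp_force: 0.0
```

```bash
python3 -c "
from h import *
print(delta([.5597,-.1424,.072]),telemetry.get_obs()['tool_pos'],telemetry.get_obs()['qpos'].round(1))"
```

```text
[ 0.64 -0.09 16.4 ] [ 0.56106918 -0.14752567  0.23608402] [-32.3  13.1  51.5  95.1 -10.1  76.8  24.3]
```

Request:
{"api": "drive_tool", "payload": {
  "angular": [
    [0, 0, -0.01],
    [0, 0, 0],
    [0, 0, 0],
    [0, 0, 0],
    [0, 0, 0],
    [0, 0, 0],
    [0, 0, 0]
  ],
  "delta_pos": [
    [0.6, -0.1, 4],
    [0, 0, 4.5],
    [0, 0, 4],
    [0, 0, 2.5],
    [0, 0, 1.2],
    [0, 0, 0.1],
    [0, 0, 0]
  ],
  "gripper": [6, 6, 6, 6, 6, 6, 6]
}}

```text
time_s: 5.4
tool_pos: [0.5602, -0.1334, 0.0747]
tool_rot: [179.9, 0.0, 94.7]
force: [-0.3, 0.1, 0.8]
grip_width: 0.06
grasp_force: 0.0
```

Request:
{"api": "drive_tool", "payload": {
  "angular": [
    [0, 0, 0],
    [0, 0, 0],
    [0, 0, 0],
    [0, 0, 0],
    [0, 0, 0],
    [0, 0, 0]
  ],
  "delta_pos": [
    [0, 0, 0],
    [0, 0, 0],
    [0, 0, 0],
    [0, 0, 0],
    [0, 0, 0],
    [0, 0, 0]
  ],
  "gripper": [1.5, 1.5, 1.5, 1.5, 1.5, 1.5],
  "squeeze": 25
}}

```text
time_s: 6.0
tool_pos: [0.5593, -0.1334, 0.0736]
tool_rot: [180.0, -0.0, 94.7]
force: [-0.6, -0.5, 1.6]
grip_width: 0.0206
grasp_force: 0.0
```

Request:
{"api": "drive_tool", "payload": {
  "angular": [
    [0, 0, 0.005],
    [0, 0, 0.005],
    [0, 0, 0],
    [0, 0, 0],
    [0, 0, 0],
    [0, 0, 0],
    [0, 0, 0]
  ],
  "delta_pos": [
    [0, 0, 0],
    [0, 0, 0],
    [-0.5, 0, 0],
    [-0.4, 0, 0],
    [0, 0, 0],
    [0, 0, 0],
    [0, 0, 0]
  ],
  "gripper": [3, 3, 3, 3, 1.5, 1.5, 1.5]
}}

```text
time_s: 6.7
tool_pos: [0.56, -0.1427, 0.0735]
tool_rot: [-180.0, 0.0, 94.1]
force: [1.4, -1.3, -0.8]
grip_width: 0.0203
grasp_force: 25.0
```

Request:
{"api": "drive_tool", "payload": {
  "angular": [
    [0, 0, 0],
    [0, 0, 0]
  ],
  "delta_pos": [
    [0, 0, 0],
    [0, 0, 0]
  ],
  "gripper": [1.5, 1.5]
}}

```text
time_s: 6.9
tool_pos: [0.56, -0.1426, 0.0735]
tool_rot: [180.0, 0.0, 94.1]
force: [-0.8, -1.6, -0.3]
grip_width: 0.0195
grasp_force: 25.0
```

Request:
{"api": "drive_tool", "payload": {
  "angular": [
    [0, 0, 0],
    [0, 0, 0]
  ],
  "delta_pos": [
    [0, 0.15, 0],
    [0, 0.0, 0]
  ],
  "gripper": [1.5, 1.5]
}}

```text
time_s: 7.1
tool_pos: [0.5603, -0.1426, 0.0735]
tool_rot: [-179.9, -0.0, 94.1]
force: [-4.4, -0.8, 3.4]
grip_width: 0.02
grasp_force: 25.0
```

Request:
{"api": "drive_tool", "payload": {
  "angular": [
    [0, 0, 0],
    [0, 0, 0]
  ],
  "delta_pos": [
    [0, -0.3, 0],
    [0, 0.0, 0]
  ],
  "gripper": [1.5, 1.5]
}}

```text
time_s: 7.3
tool_pos: [0.5587, -0.1427, 0.0736]
tool_rot: [179.9, 0.0, 94.1]
force: [-0.3, -1.9, -2.4]
grip_width: 0.0196
grasp_force: 25.0
```

Request:
{"api": "drive_tool", "payload": {
  "angular": [
    [0, 0, 0],
    [0, 0, 0]
  ],
  "delta_pos": [
    [0, -0.2, 0],
    [0, 0.0, 0]
  ],
  "gripper": [1.5, 1.5]
}}

```text
time_s: 7.5
tool_pos: [0.5582, -0.1427, 0.0736]
tool_rot: [179.8, 0.1, 94.1]
force: [4.7, -2.9, -5.7]
grip_width: 0.0197
grasp_force: 25.0
```

Request:
{"api": "drive_tool", "payload": {
  "angular": [
    [0, 0, 0],
    [0, 0, 0],
    [0, 0, 0],
    [0, 0, 0],
    [0, 0, 0],
    [0, 0, 0],
    [0, 0, 0],
    [0, 0, 0],
    [0, 0, 0],
    [0, 0, 0]
  ],
  "delta_pos": [
    [0, 0.25, 0],
    [0.5, 0, 0],
    [0.9, 0, 0],
    [0.9, 0, 0],
    [0.9, 0, 0],
    [0.9, 0, 0],
    [0.9, 0, 0],
    [0.9, 0, 0],
    [0.8, 0, 0],
    [0, 0, 0]
  ],
  "gripper": [1.5, 1.5, 1.5, 1.5, 1.5, 1.5, 1.5, 1.5, 1.5, 1.5],
  "squeeze": 35
}}

```text
time_s: 8.5
tool_pos: [0.5538, -0.077, 0.0735]
tool_rot: [-180.0, 0.2, 94.1]
force: [0.3, -6.5, -2.5]
grip_width: 0.0199
grasp_force: 35.0
```

Request:
{"api": "drive_tool", "payload": {
  "angular": [
    [0, 0, 0],
    [0, 0, 0]
  ],
  "delta_pos": [
    [0.3, 0.05, 0],
    [0, 0, 0]
  ],
  "gripper": [1.5, 1.5]
}}

```text
time_s: 8.7
tool_pos: [0.5539, -0.0749, 0.0735]
tool_rot: [-180.0, 0.2, 94.1]
force: [0.5, -6.6, -2.0]
grip_width: 0.0198
grasp_force: 35.0
```

Request:
{"api": "drive_tool", "payload": {
  "angular": [
    [0, 0, 0],
    [0, 0, 0]
  ],
  "delta_pos": [
    [0.2, 0, 0],
    [0, 0, 0]
  ],
  "gripper": [1.5, 1.5]
}}

```text
time_s: 8.9
tool_pos: [0.5538, -0.0732, 0.0735]
tool_rot: [-180.0, 0.2, 94.0]
force: [1.2, -6.9, -2.0]
grip_width: 0.0195
grasp_force: 35.0
```

Request:
{"api": "drive_tool", "payload": {
  "angular": [
    [0, 0, 0],
    [0, 0, 0]
  ],
  "delta_pos": [
    [0.2, 0, 0],
    [0, 0, 0]
  ],
  "gripper": [1.5, 1.5]
}}

```text
time_s: 9.1
tool_pos: [0.5536, -0.0713, 0.0735]
tool_rot: [-180.0, 0.2, 94.0]
force: [0.8, -6.4, -2.1]
grip_width: 0.02
grasp_force: 35.0
```

Request:
{"api": "drive_tool", "payload": {
  "angular": [
    [0, 0, 0],
    [0, 0, 0]
  ],
  "delta_pos": [
    [0.15, 0, 0],
    [0, 0, 0]
  ],
  "gripper": [1.5, 1.5]
}}

```text
time_s: 9.3
tool_pos: [0.5536, -0.0701, 0.0735]
tool_rot: [-180.0, 0.2, 94.0]
force: [0.6, -8.0, -2.7]
grip_width: 0.0197
grasp_force: 35.0
```

Request:
{"api": "drive_tool", "payload": {
  "angular": [
    [0, 0, 0],
    [0, 0, 0]
  ],
  "delta_pos": [
    [0.15, 0, 0],
    [0, 0, 0]
  ],
  "gripper": [1.5, 1.5]
}}

```text
time_s: 9.5
tool_pos: [0.5535, -0.07, 0.0735]
tool_rot: [-180.0, 0.3, 94.0]
force: [1.0, -10.4, -3.2]
grip_width: 0.02
grasp_force: 35.0
```

Request:
{"api": "drive_tool", "payload": {
  "angular": [
    [0, 0, 0],
    [0, 0, 0]
  ],
  "delta_pos": [
    [0.15, 0, 0],
    [0, 0, 0]
  ],
  "gripper": [1.5, 1.5]
}}

```text
time_s: 9.7
tool_pos: [0.5535, -0.0699, 0.0735]
tool_rot: [180.0, 0.4, 93.9]
force: [1.6, -12.7, -4.4]
grip_width: 0.0198
grasp_force: 35.0
```

Request:
{"api": "drive_tool", "payload": {
  "angular": [
    [0, 0, 0],
    [0, 0, 0]
  ],
  "delta_pos": [
    [-0.45, 0, 0],
    [0, 0, 0]
  ],
  "gripper": [1.5, 1.5]
}}

```text
time_s: 9.9
tool_pos: [0.5537, -0.0722, 0.0735]
tool_rot: [-180.0, 0.2, 94.0]
force: [0.3, -7.8, -1.2]
grip_width: 0.0196
grasp_force: 35.0
```

Request:
{"api": "drive_tool", "payload": {
  "angular": [
    [0, 0, 0],
    [0, 0, 0],
    [0, 0, 0],
    [0, 0, 0],
    [0, 0, 0]
  ],
  "delta_pos": [
    [0, -0.3, 0],
    [0, -0.3, 0],
    [0, -0.3, 0],
    [0, -0.2, 0],
    [0, 0, 0]
  ],
  "gripper": [1.5, 1.5, 1.5, 1.5, 1.5]
}}

```text
time_s: 10.4
tool_pos: [0.5426, -0.0722, 0.0735]
tool_rot: [-180.0, 0.2, 94.0]
force: [0.4, -7.3, -2.9]
grip_width: 0.02
grasp_force: 35.0
```

Request:
{"api": "drive_tool", "payload": {
  "angular": [
    [0, 0, 0],
    [0, 0, 0],
    [0, 0, 0]
  ],
  "delta_pos": [
    [0, -0.15, 0],
    [0, -0.15, 0],
    [0, 0, 0]
  ],
  "gripper": [1.5, 1.5, 1.5]
}}

```text
time_s: 10.7
tool_pos: [0.5401, -0.0723, 0.0735]
tool_rot: [180.0, 0.2, 94.0]
force: [1.6, -6.5, -3.5]
grip_width: 0.0195
grasp_force: 35.0
```

Request:
{"api": "drive_tool", "payload": {
  "angular": [
    [0, 0, 0],
    [0, 0, 0],
    [0, 0, 0],
    [0, 0, 0]
  ],
  "delta_pos": [
    [-0.2, 0, 0],
    [-0.2, 0, 0],
    [-0.15, 0, 0],
    [0, 0, 0]
  ],
  "gripper": [1.5, 1.5, 1.5, 1.5]
}}

```text
time_s: 11.1
tool_pos: [0.5405, -0.0764, 0.0735]
tool_rot: [180.0, 0.1, 94.1]
force: [0.6, -7.2, -2.9]
grip_width: 0.0194
grasp_force: 35.0
```

Request:
{"api": "drive_tool", "payload": {
  "angular": [
    [0, 0, 0],
    [0, 0, 0]
  ],
  "delta_pos": [
    [-0.15, 0, 0],
    [0, 0, 0]
  ],
  "gripper": [1.5, 1.5]
}}

```text
time_s: 11.3
tool_pos: [0.5405, -0.0766, 0.0735]
tool_rot: [-180.0, -0.0, 94.1]
force: [0.1, -2.9, -2.2]
grip_width: 0.0199
grasp_force: 35.0
```

Request:
{"api": "drive_tool", "payload": {
  "angular": [
    [0, 0, 0],
    [0, 0, 0]
  ],
  "delta_pos": [
    [-0.1, 0, 0],
    [0, 0, 0]
  ],
  "gripper": [1.5, 1.5]
}}

```text
time_s: 11.5
tool_pos: [0.5406, -0.0767, 0.0735]
tool_rot: [-180.0, -0.1, 94.1]
force: [-0.2, -0.8, 0.9]
grip_width: 0.0193
grasp_force: 35.0
```

Request:
{"api": "drive_tool", "payload": {
  "angular": [
    [0, 0, 0],
    [0, 0, 0],
    [0, 0, 0],
    [0, 0, 0],
    [0, 0, 0],
    [0, 0, 0],
    [0, 0, 0],
    [0, 0, 0],
    [0, 0, 0],
    [0, 0, 0],
    [0, 0, 0],
    [0, 0, 0]
  ],
  "delta_pos": [
    [0, 0, 0],
    [0, 0, 0],
    [0, 0, 0],
    [0, 0, 0],
    [0, 0, 0],
    [0, 0, -1.5],
    [0, 0, -3],
    [0, 0, -4],
    [0, 0, -4],
    [0, 0, -3],
    [0, 0, -1],
    [0, 0, 0]
  ],
  "gripper": [2.2, 2.5, 3, 4, 5, 6, 7, 8.5, 8.5, 8.5, 8.5, 8.5]
}}

```text
time_s: 12.7
tool_pos: [0.5417, -0.0779, 0.2404]
tool_rot: [179.8, -0.0, 94.1]
force: [-0.1, 0.2, -0.5]
grip_width: 0.084
grasp_force: 0.0
```

```bash
python3 - <<'E'
from h import *
ps={n:eyes.read_camera(n) for n in("scene","top")}
T=ps["top"]["pixels"];S=ps["scene"]["pixels"]
c=lambda I,x,y,w,h,W,H:cv2.resize(I[y:y+h,x:x+w],(W,H),interpolation=cv2.INTER_CUBIC)
cv2.imwrite("pics/c3.png",np.vstack([c(T,250,170,110,50,792,360),c(S,180,140,110,33,792,238)])[:,:,::-1])
print(delta([.595,.2655,.23]),telemetry.get_obs()['qpos'].round(1),telemetry.get_obs()['tool_pos'])
E
```

```text
[33.81  7.94  0.76] [-41.4   7.   51.   99.5  -5.6  76.3  14.8] [ 0.54011754 -0.07746241  0.23761455]
```

View pics/c3.png

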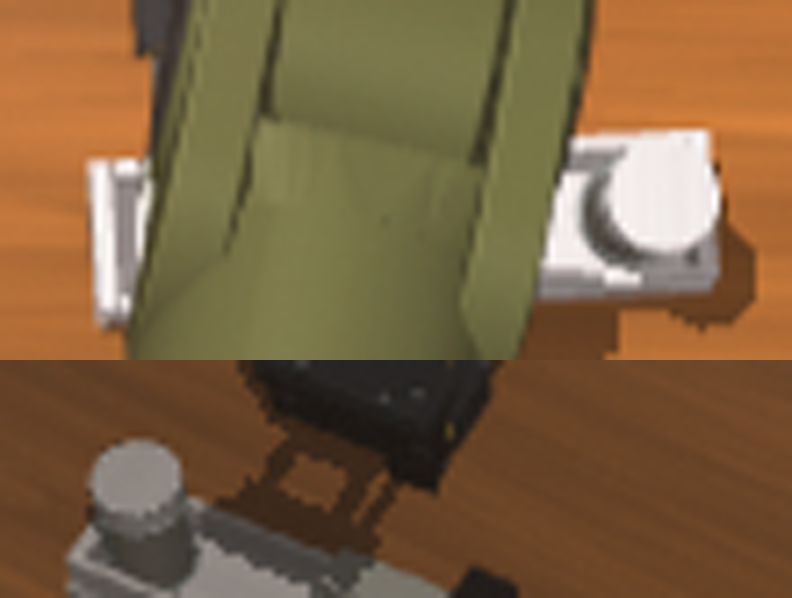

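Request:
{"api": "drive_tool", "payload": {
  "angular": [
    [0, 0, 0],
    [0, 0, 0],
    [0, 0, 0],
    [0, 0, 0],
    [0, 0, 0],
    [0, 0, 0],
    [0, 0, 0],
    [0, 0, 0],
    [0, 0, 0],
    [0, 0, 0]
  ],
  "delta_pos": [
    [4, 0.9, 0],
    [4.5, 1.1, 0],
    [4.5, 1.1, 0],
    [4.5, 1.1, 0],
    [4.5, 1.1, 0],
    [4.5, 1, 0],
    [4.5, 1, 0],
    [2.8, 0.65, 0],
    [0, 0, 0],
    [0, 0, 0]
  ],
  "gripper": [8.6, 8.6, 8.6, 8.6, 8.6, 8.6, 8.6, 8.6, 8.6, 8.6]
}}

```text
time_s: 13.8
tool_pos: [0.5949, 0.2651, 0.236]
tool_rot: [-179.8, 0.2, 94.2]
force: [0.4, 0.0, 0.4]
grip_width: 0.0859
grasp_force: 0.0
```

```bash
python3 -c "
from h import *
print(delta([.595,.2655,.060]),telemetry.get_obs()['tool_rot'],telemetry.get_obs()['qpos'].round(1))"
```

```text
[ 0.09  0.08 17.6 ] [-1.79804445e+02  1.77701860e-01  9.41738000e+01] [-56.5  21.7  39.7  84.1 -13.8  79.4 -12.1]
```

Request:
{"api": "drive_tool", "payload": {
  "angular": [
    [0, 0, 0],
    [0, 0, 0],
    [0, 0, 0],
    [0, 0, 0],
    [0, 0, 0],
    [0, 0, 0],
    [0, 0, 0],
    [0, 0, 0]
  ],
  "delta_pos": [
    [0, 0, 3],
    [0, 0, 4],
    [0, 0, 4],
    [0, 0, 3],
    [0, 0, 2],
    [0, 0, 1],
    [0, 0, 0.6],
    [0, 0, 0]
  ],
  "gripper": [8.6, 8.6, 8.6, 8.6, 8.6, 8.6, 8.6, 8.6]
}}

```text
time_s: 14.6
tool_pos: [0.5959, 0.2642, 0.0625]
tool_rot: [-180.0, 0.0, 94.0]
force: [-0.6, -0.4, 0.6]
grip_width: 0.0861
grasp_force: 0.0
```

Request:
{"api": "drive_tool", "payload": {
  "angular": [
    [0, 0, 0],
    [0, 0, 0],
    [0, 0, 0],
    [0, 0, 0],
    [0, 0, 0],
    [0, 0, 0],
    [0, 0, 0]
  ],
  "delta_pos": [
    [0, 0, 0],
    [0, 0, 0],
    [0, 0, 0],
    [0, 0, 0],
    [0, 0, 0],
    [0, 0, 0],
    [0, 0, 0]
  ],
  "gripper": [6, 5, 4.2, 4.2, 4.2, 4.2, 4.2],
  "squeeze": 15
}}

```text
time_s: 15.3
tool_pos: [0.5957, 0.2653, 0.0627]
tool_rot: [-180.0, -0.0, 94.1]
force: [-0.2, 0.1, 0.8]
grip_width: 0.0456
grasp_force: 15.0
```

Request:
{"api": "drive_tool", "payload": {
  "angular": [
    [0, 0, 0],
    [0, 0, 0],
    [0, 0, 0],
    [0, 0, 0],
    [0, 0, 0],
    [0, 0, 0],
    [0, 0, 0],
    [0, 0, 0]
  ],
  "delta_pos": [
    [0, 0, -0.5],
    [0, 0, -1.5],
    [0, 0, -3],
    [0, 0, -4],
    [0, 0, -4],
    [0, 0, -2.5],
    [0, 0, -0.5],
    [0, 0, 0]
  ],
  "gripper": [4.2, 4.2, 4.2, 4.2, 4.2, 4.2, 4.2, 4.2]
}}

```text
time_s: 16.1
tool_pos: [0.5962, 0.2652, 0.2236]
tool_rot: [179.9, -0.1, 94.1]
force: [-0.3, -0.0, -2.3]
grip_width: 0.0454
grasp_force: 15.0
```

```bash
python3 -c "
from h import *
print(delta([.5643,-.205,.2]),telemetry.get_obs()['tool_rot'],telemetry.get_obs()['force'],telemetry.get_obs()['grip_width'])"
```

```text
[-46.68  -6.55   2.3 ] [ 1.79907979e+02 -6.21289106e-02  9.41081000e+01] [-0.26275413 -0.00636648 -2.33398328] 0.045394432513457365
```

Request:
{"api": "drive_tool", "payload": {
  "angular": [
    [0, 0, 0],
    [0, 0, 0],
    [0, 0, 0],
    [0, 0, 0],
    [0, 0, 0],
    [0, 0, 0],
    [0, 0, 0],
    [0, 0, 0],
    [0, 0, 0],
    [0, 0, 0],
    [0, 0, 0],
    [0, 0, 0],
    [0, 0, 0],
    [0, 0, 0],
    [0, 0, 0]
  ],
  "delta_pos": [
    [-1.5, -0.2, 0],
    [-3, -0.4, 0],
    [-4, -0.6, 0],
    [-4.2, -0.6, 0],
    [-4.2, -0.6, 0],
    [-4.2, -0.6, 0],
    [-4.2, -0.6, 0],
    [-4.2, -0.6, 0],
    [-4.2, -0.6, 0],
    [-4.2, -0.6, 0],
    [-4, -0.55, 0],
    [-3, -0.4, 0],
    [-1.8, -0.2, 0],
    [0, 0, 0],
    [0, 0, 0]
  ],
  "gripper": [4.2, 4.2, 4.2, 4.2, 4.2, 4.2, 4.2, 4.2, 4.2, 4.2, 4.2, 4.2, 4.2, 4.2, 4.2]
}}

```text
time_s: 17.6
tool_pos: [0.5626, -0.2053, 0.221]
tool_rot: [-179.8, -0.1, 94.0]
force: [-0.2, 0.7, -2.0]
grip_width: 0.0448
grasp_force: 15.0
```

```bash
python3 -c "
from h import *
print(delta([.5643,-.205,.12]),telemetry.get_obs()['tool_rot'],telemetry.get_obs()['grip_width'],telemetry.get_obs()['qpos'].round(1))"
```

```text
[1.00e-02 1.90e-01 1.01e+01] [-1.79846226e+02 -7.40865867e-02  9.40269504e+01] 0.044824860830207834 [-25.4  17.3  52.2  93.4 -14.   76.3  33. ]
```

Request:
{"api": "drive_tool", "payload": {
  "angular": [
    [0, 0, 0],
    [0, 0, 0],
    [0, 0, 0],
    [0, 0, 0],
    [0, 0, 0],
    [0, 0, 0]
  ],
  "delta_pos": [
    [0, 0.2, 2],
    [0, 0, 3],
    [0, 0, 3],
    [0, 0, 2],
    [0, 0, 0],
    [0, 0, 0]
  ],
  "gripper": [4.2, 4.2, 4.2, 4.2, 4.2, 4.2]
}}

```text
time_s: 18.2
tool_pos: [0.5661, -0.2038, 0.1225]
tool_rot: [-180.0, -0.0, 94.2]
force: [-0.4, 0.5, -1.1]
grip_width: 0.0452
grasp_force: 15.0
```

```bash
python3 - <<'E'
from h import *
print(delta([.5643,-.205,.0727]),telemetry.get_obs()['tool_rot'])
ps={n:eyes.read_camera(n) for n in("scene","top")}
T=ps["top"]["pixels"];S=ps["scene"]["pixels"]
c=lambda I,x,y,w,h,W,H:cv2.resize(I[y:y+h,x:x+w],(W,H),interpolation=cv2.INTER_CUBIC)
cv2.imwrite("pics/c4.png",c(S,170,130,110,80,792,576)[:,:,::-1])
E
```

```text
[-0.11 -0.18  4.98] [-1.79957098e+02 -3.20942448e-02  9.42198051e+01]
```

View pics/c4.png

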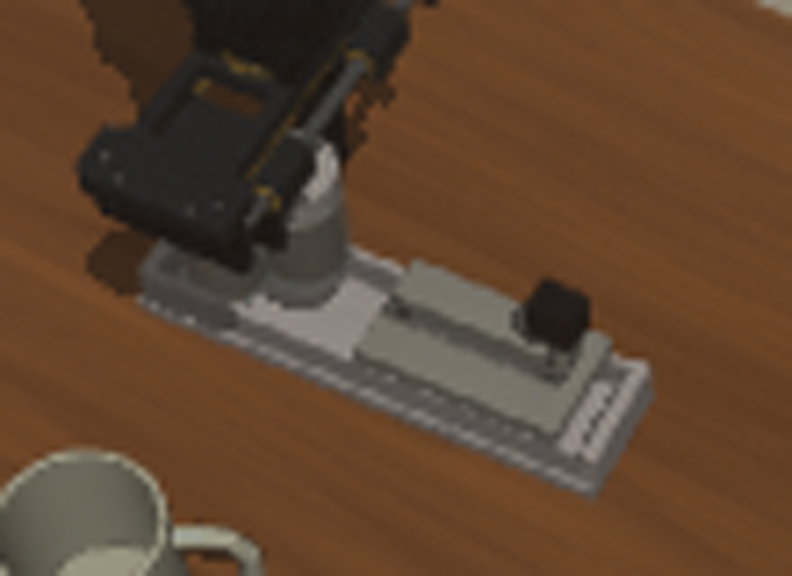

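Request:
{"api": "drive_tool", "payload": {
  "angular": [
    [0, 0, 0],
    [0, 0, 0],
    [0, 0, 0],
    [0, 0, 0]
  ],
  "delta_pos": [
    [-0.1, -0.2, 0.5],
    [0, 0, 0.8],
    [0, 0, 0.5],
    [0, 0, 0]
  ],
  "gripper": [4.2, 4.2, 4.2, 4.2]
}}

```text
time_s: 18.7
tool_pos: [0.5633, -0.2059, 0.1035]
tool_rot: [-179.9, -0.0, 94.1]
force: [0.3, 0.5, -1.8]
grip_width: 0.0447
grasp_force: 15.0
```

Request:
{"api": "drive_tool", "payload": {
  "angular": [
    [0, 0, 0]
  ],
  "delta_pos": [
    [0, 0, 0]
  ],
  "gripper": [4.2]
}}

```text
time_s: 18.8
tool_pos: [0.564, -0.2063, 0.1043]
tool_rot: [-180.0, -0.0, 94.1]
force: [0.2, 0.0, -2.0]
grip_width: 0.0454
grasp_force: 15.0
```

Request:
{"api": "drive_tool", "payload": {
  "angular": [
    [0, 0, 0],
    [0, 0, 0],
    [0, 0, 0],
    [0, 0, 0],
    [0, 0, 0]
  ],
  "delta_pos": [
    [0, 0, 0.5],
    [0, 0, 0.5],
    [0, 0, 0.5],
    [0, 0, 0.3],
    [0, 0, 0]
  ],
  "gripper": [4.2, 4.2, 4.2, 4.2, 4.2]
}}

```text
time_s: 19.3
tool_pos: [0.5636, -0.2061, 0.0858]
tool_rot: [-179.9, -0.0, 94.1]
force: [0.3, 0.6, -1.6]
grip_width: 0.0452
grasp_force: 15.0
```

Request:
{"api": "drive_tool", "payload": {
  "angular": [
    [0, 0, 0],
    [0, 0, 0],
    [0, 0, 0],
    [0, 0, 0],
    [0, 0, 0]
  ],
  "delta_pos": [
    [0, 0, 0.25],
    [0, 0, 0.25],
    [0, 0, 0.25],
    [0, 0, 0.2],
    [0, 0, 0]
  ],
  "gripper": [4.2, 4.2, 4.2, 4.2, 4.2]
}}

```text
time_s: 19.8
tool_pos: [0.5638, -0.2062, 0.0767]
tool_rot: [-180.0, -0.0, 94.1]
force: [0.4, 0.4, -1.7]
grip_width: 0.0452
grasp_force: 15.0
```

Bottom is about 14 mm up, inside the walls with no contact. Feeling for the floor.

Request:
{"api": "drive_tool", "payload": {
  "angular": [
    [0, 0, 0],
    [0, 0, 0],
    [0, 0, 0]
  ],
  "delta_pos": [
    [0, 0, 0.12],
    [0, 0, 0.12],
    [0, 0, 0.06]
  ],
  "gripper": [4.2, 4.2, 4.2]
}}

```text
time_s: 20.1
tool_pos: [0.5641, -0.2063, 0.074]
tool_rot: [180.0, -0.0, 94.1]
force: [-0.3, 1.3, -1.6]
grip_width: 0.0453
grasp_force: 15.0
```

Request:
{"api": "drive_tool", "payload": {
  "angular": [
    [0, 0, 0],
    [0, 0, 0],
    [0, 0, 0]
  ],
  "delta_pos": [
    [0, 0, 0.06],
    [0, 0, 0.06],
    [0, 0, 0]
  ],
  "gripper": [4.2, 4.2, 4.2]
}}

```text
time_s: 20.4
tool_pos: [0.564, -0.2062, 0.0728]
tool_rot: [-180.0, -0.0, 94.1]
force: [-0.5, 0.4, -1.9]
grip_width: 0.0452
grasp_force: 15.0
```

Request:
{"api": "drive_tool", "payload": {
  "angular": [
    [0, 0, 0],
    [0, 0, 0]
  ],
  "delta_pos": [
    [0, 0, 0.06],
    [0, 0, 0]
  ],
  "gripper": [4.2, 4.2]
}}

```text
time_s: 20.6
tool_pos: [0.5641, -0.2063, 0.0726]
tool_rot: [180.0, -0.0, 94.1]
force: [-1.0, 0.5, 1.6]
grip_width: 0.0452
grasp_force: 15.0
```

Request:
{"api": "drive_tool", "payload": {
  "angular": [
    [0, 0, 0],
    [0, 0, 0]
  ],
  "delta_pos": [
    [0, 0, 0.06],
    [0, 0, 0]
  ],
  "gripper": [4.2, 4.2]
}}

```text
time_s: 20.8
tool_pos: [0.5642, -0.2063, 0.0726]
tool_rot: [180.0, -0.0, 94.1]
force: [-2.6, 0.4, 6.1]
grip_width: 0.0451
grasp_force: 15.0
```

Request:
{"api": "drive_tool", "payload": {
  "angular": [
    [0, 0, 0],
    [0, 0, 0],
    [0, 0, 0],
    [0, 0, 0],
    [0, 0, 0],
    [0, 0, 0]
  ],
  "delta_pos": [
    [0, 0, -0.08],
    [0, 0, 0],
    [0, 0, 0],
    [0, 0, 0],
    [0, 0, 0],
    [0, 0, 0]
  ],
  "gripper": [4.2, 4.8, 5.2, 6, 7, 7.5]
}}

```text
time_s: 21.4
tool_pos: [0.5641, -0.2063, 0.0724]
tool_rot: [180.0, 0.0, 94.1]
force: [0.0, -0.6, 0.3]
grip_width: 0.0684
grasp_force: 0.0
```

Request:
{"api": "drive_tool", "payload": {
  "angular": [
    [0, 0, 0],
    [0, 0, 0],
    [0, 0, 0],
    [0, 0, 0],
    [0, 0, 0],
    [0, 0, 0],
    [0, 0, 0],
    [0, 0, 0],
    [0, 0, 0]
  ],
  "delta_pos": [
    [0, 0, -1],
    [0, 0, -3],
    [0, 0, -3],
    [0, 0, -1.5],
    [3, -2, 0],
    [4, -0.6, 0],
    [4, 0, 0],
    [1.7, 0, 0],
    [0, 0, 0]
  ],
  "gripper": [7.5, 7.5, 7.5, 7.5, 7.5, 7.5, 7.5, 7.5, 7.5]
}}

```text
time_s: 22.3
tool_pos: [0.529, -0.0776, 0.1574]
tool_rot: [-180.0, -0.1, 94.5]
force: [-0.1, 1.0, 0.1]
grip_width: 0.0749
grasp_force: 0.0
```

```bash
python3 - <<'E'
from h import *
print(delta([.5406,-.0767,.0735]),telemetry.get_obs()['tool_rot'])
p=eyes.read_camera("scene");S=p["pixels"]
c=lambda I,x,y,w,h,W,H:cv2.resize(I[y:y+h,x:x+w],(W,H),interpolation=cv2.INTER_CUBIC)
cv2.imwrite("pics/c5.png",c(S,170,130,110,80,792,576)[:,:,::-1])
E
```

```text
[-0.02  1.16  8.39] [-1.79999733e+02 -1.28236728e-01  9.44570478e+01]
```

View pics/c5.png

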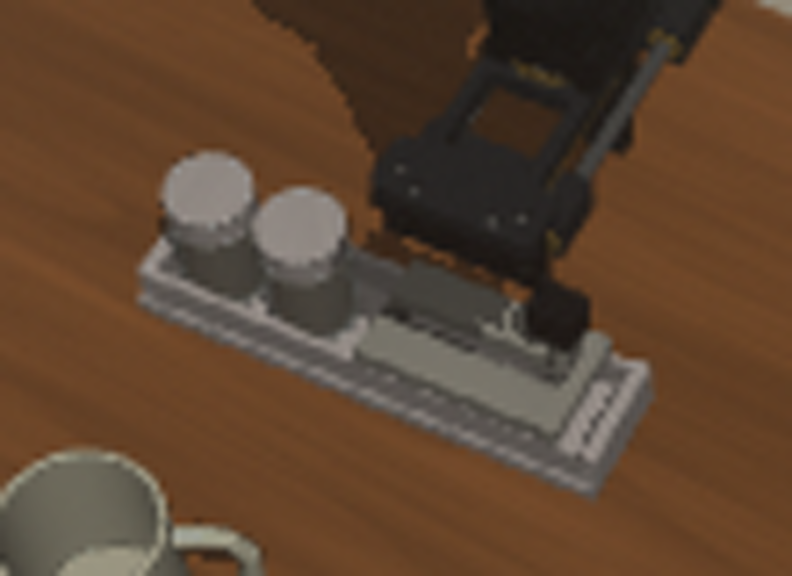

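Both jars stand upright in the track (caps at about (209,187) and (300,228) in the crop). The knob is still hooked.

Request:
{"api": "drive_tool", "payload": {
  "angular": [
    [0, 0, 0.006],
    [0, 0, 0],
    [0, 0, 0],
    [0, 0, 0],
    [0, 0, 0],
    [0, 0, 0]
  ],
  "delta_pos": [
    [0, 1.15, 0],
    [0, 0, 1.5],
    [0, 0, 2.8],
    [0, 0, 2.5],
    [0, 0, 1.5],
    [0, 0, 0]
  ],
  "gripper": [5, 5, 5, 5, 5, 5]
}}

```text
time_s: 22.95
tool_pos: [0.5381, -0.0818, 0.0719]
tool_rot: [-179.7, 0.1, 93.7]
force: [-0.6, 0.5, -0.0]
grip_width: 0.0503
grasp_force: 0.0
```

```bash
python3 -c "
from h import *
print(delta([.5406,-.0767,.0735]),telemetry.get_obs()['tool_rot'])"
```

```text
[ 0.49  0.28 -0.17] [-1.79700331e+02  5.13651835e-02  9.36620174e+01]
```

Request:
{"api": "drive_tool", "payload": {
  "angular": [
    [0, 0, 0],
    [0, 0, 0]
  ],
  "delta_pos": [
    [0, 0, 0],
    [0, 0, 0]
  ],
  "gripper": [5, 5]
}}

```text
time_s: 23.15
tool_pos: [0.5414, -0.0812, 0.0756]
tool_rot: [179.9, 0.0, 93.7]
force: [0.5, 0.0, -0.0]
grip_width: 0.0501
grasp_force: 0.0
```

```bash
python3 -c "
from h import *
print(delta([.5406,-.0767,.0735]),telemetry.get_obs()['tool_rot'])"
```

```text
[ 0.45 -0.05  0.21] [1.79880141e+02 9.24410679e-03 9.37423753e+01]
```

Request:
{"api": "drive_tool", "payload": {
  "angular": [
    [0, 0, -0.006],
    [0, 0, 0],
    [0, 0, 0],
    [0, 0, 0],
    [0, 0, 0],
    [0, 0, 0],
    [0, 0, 0],
    [0, 0, 0]
  ],
  "delta_pos": [
    [0.45, -0.08, 0.1],
    [0, 0, 0],
    [0, 0, 0],
    [0, 0, 0],
    [0, 0, 0],
    [0, 0, 0],
    [0, 0, 0],
    [0, 0, 0]
  ],
  "gripper": [5, 4, 3, 2.4, 1.5, 1.5, 1.5, 1.5],
  "squeeze": 35
}}

```text
time_s: 23.95
tool_pos: [0.5402, -0.0762, 0.0736]
tool_rot: [179.9, 0.0, 94.1]
force: [4.0, -0.2, -2.9]
grip_width: 0.0195
grasp_force: 35.0
```

Request:
{"api": "drive_tool", "payload": {
  "angular": [
    [0, 0, 0],
    [0, 0, 0],
    [0, 0, 0],
    [0, 0, 0]
  ],
  "delta_pos": [
    [0.2, 0.1, 0],
    [0.2, 0, 0],
    [0.15, 0, 0],
    [0, 0, 0]
  ],
  "gripper": [1.5, 1.5, 1.5, 1.5]
}}

```text
time_s: 24.35
tool_pos: [0.5401, -0.0739, 0.0736]
tool_rot: [180.0, 0.3, 94.0]
force: [2.7, -6.6, -2.7]
grip_width: 0.0197
grasp_force: 35.0
```

Request:
{"api": "drive_tool", "payload": {
  "angular": [
    [0, 0, 0],
    [0, 0, 0],
    [0, 0, 0],
    [0, 0, 0],
    [0, 0, 0],
    [0, 0, 0]
  ],
  "delta_pos": [
    [0.05, 0.3, 0],
    [0, 0.3, 0],
    [0, 0.3, 0],
    [0, 0.3, 0],
    [0, 0.15, 0],
    [0, 0, 0]
  ],
  "gripper": [1.5, 1.5, 1.5, 1.5, 1.5, 1.5]
}}

```text
time_s: 24.95
tool_pos: [0.5528, -0.0728, 0.0735]
tool_rot: [-179.9, 0.3, 94.0]
force: [0.8, -7.2, -0.8]
grip_width: 0.0196
grasp_force: 35.0
```

Request:
{"api": "drive_tool", "payload": {
  "angular": [
    [0, 0, 0],
    [0, 0, 0]
  ],
  "delta_pos": [
    [0, 0.13, 0],
    [0, 0, 0]
  ],
  "gripper": [1.5, 1.5]
}}

```text
time_s: 25.15
tool_pos: [0.554, -0.0728, 0.0735]
tool_rot: [-179.9, 0.3, 94.0]
force: [0.0, -7.9, -1.0]
grip_width: 0.02
grasp_force: 35.0
```

Request:
{"api": "drive_tool", "payload": {
  "angular": [
    [0, 0, 0],
    [0, 0, 0],
    [0, 0, 0],
    [0, 0, 0]
  ],
  "delta_pos": [
    [-0.2, 0, 0],
    [-0.25, 0, 0],
    [-0.25, 0, 0],
    [0, 0, 0]
  ],
  "gripper": [1.5, 1.5, 1.5, 1.5]
}}

```text
time_s: 25.55
tool_pos: [0.5546, -0.08, 0.0736]
tool_rot: [-179.9, 0.3, 94.0]
force: [1.1, -6.8, -0.5]
grip_width: 0.0201
grasp_force: 35.0
```

Request:
{"api": "drive_tool", "payload": {
  "angular": [
    [0, 0, 0],
    [0, 0, 0],
    [0, 0, 0],
    [0, 0, 0],
    [0, 0, 0],
    [0, 0, 0],
    [0, 0, 0]
  ],
  "delta_pos": [
    [-0.25, 0, 0],
    [-0.25, 0, 0],
    [-0.25, 0, 0],
    [-0.25, 0, 0],
    [-0.2, 0, 0],
    [-0.2, 0, 0],
    [0, 0, 0]
  ],
  "gripper": [1.5, 1.5, 1.5, 1.5, 1.5, 1.5, 1.5]
}}

```text
time_s: 26.25
tool_pos: [0.5556, -0.0929, 0.0735]
tool_rot: [-179.9, 0.2, 94.0]
force: [0.8, -5.9, -0.1]
grip_width: 0.0198
grasp_force: 35.0
```

Request:
{"api": "drive_tool", "payload": {
  "angular": [
    [0, 0, 0],
    [0, 0, 0],
    [0, 0, 0]
  ],
  "delta_pos": [
    [-0.15, 0, 0],
    [-0.1, 0, 0],
    [0, 0, 0]
  ],
  "gripper": [1.5, 1.5, 1.5]
}}

```text
time_s: 26.55
tool_pos: [0.556, -0.0941, 0.0735]
tool_rot: [-180.0, 0.1, 94.1]
force: [-0.0, -6.3, 1.9]
grip_width: 0.0197
grasp_force: 35.0
```

Request:
{"api": "drive_tool", "payload": {
  "angular": [
    [0, 0, 0],
    [0, 0, 0],
    [0, 0, 0]
  ],
  "delta_pos": [
    [-0.1, 0, 0],
    [-0.1, 0, 0],
    [0, 0, 0]
  ],
  "gripper": [1.5, 1.5, 1.5]
}}

```text
time_s: 26.85
tool_pos: [0.5562, -0.0952, 0.0735]
tool_rot: [-180.0, 0.0, 94.1]
force: [-1.1, -6.1, 1.6]
grip_width: 0.0198
grasp_force: 35.0
```

Request:
{"api": "drive_tool", "payload": {
  "angular": [
    [0, 0, 0],
    [0, 0, 0],
    [0, 0, 0]
  ],
  "delta_pos": [
    [-0.1, 0, 0],
    [-0.05, 0, 0],
    [0, 0, 0]
  ],
  "gripper": [1.5, 1.5, 1.5]
}}

```text
time_s: 27.15
tool_pos: [0.5563, -0.0961, 0.0735]
tool_rot: [-180.0, -0.0, 94.1]
force: [-2.9, -4.8, 2.4]
grip_width: 0.0198
grasp_force: 35.0
```

Request:
{"api": "drive_tool", "payload": {
  "angular": [
    [0, 0, 0],
    [0, 0, 0],
    [0, 0, 0]
  ],
  "delta_pos": [
    [-0.08, -0.12, 0],
    [-0.05, 0, 0],
    [0, 0, 0]
  ],
  "gripper": [1.5, 1.5, 1.5]
}}

```text
time_s: 27.45
tool_pos: [0.5561, -0.0963, 0.0736]
tool_rot: [179.9, -0.1, 94.2]
force: [0.7, -0.5, 2.0]
grip_width: 0.0199
grasp_force: 35.0
```

Request:
{"api": "drive_tool", "payload": {
  "angular": [
    [0, 0, 0],
    [0, 0, 0],
    [0, 0, 0]
  ],
  "delta_pos": [
    [-0.1, 0, 0],
    [-0.05, 0, 0],
    [0, 0, 0]
  ],
  "gripper": [1.5, 1.5, 1.5]
}}

```text
time_s: 27.75
tool_pos: [0.556, -0.0967, 0.0735]
tool_rot: [180.0, -0.2, 94.2]
force: [-1.0, 4.2, 4.3]
grip_width: 0.0193
grasp_force: 35.0
```

Request:
{"api": "drive_tool", "payload": {
  "angular": [
    [0, 0, 0],
    [0, 0, 0],
    [0, 0, 0],
    [0, 0, 0],
    [0, 0, 0],
    [0, 0, 0],
    [0, 0, 0],
    [0, 0, 0]
  ],
  "delta_pos": [
    [0.12, 0, 0],
    [0, 0, 0],
    [0, 0, 0],
    [0, 0, 0],
    [0, 0, 0],
    [0, 0, 0],
    [0, 0, 0],
    [0, 0, 0]
  ],
  "gripper": [1.5, 1.5, 2.2, 2.6, 3, 4, 5, 5.5]
}}

```text
time_s: 28.55
tool_pos: [0.5555, -0.0979, 0.0734]
tool_rot: [-180.0, 0.0, 94.1]
force: [0.3, 1.2, -0.1]
grip_width: 0.0461
grasp_force: 0.0
```

Request:
{"api": "drive_tool", "payload": {
  "angular": [
    [0, 0, 0],
    [0, 0, 0],
    [0, 0, 0],
    [0, 0, 0],
    [0, 0, 0],
    [0, 0, 0],
    [0, 0, 0],
    [0, 0, 0],
    [0, 0, 0],
    [0, 0, 0],
    [0, 0, 0]
  ],
  "delta_pos": [
    [0, 0, -1],
    [0, 0, -3],
    [0, 0, -4],
    [0, 0, -4],
    [0, 0, -2],
    [4, 0, 0],
    [4.5, 0, 0],
    [4.5, 0, 0],
    [4.5, 0, 0],
    [3, 0, 0],
    [0, 0, 0]
  ],
  "gripper": [5.5, 5.5, 5.5, 5.5, 5.5, 5.5, 5.5, 5.5, 5.5, 5.5, 5.5]
}}

```text
time_s: 29.65
tool_pos: [0.5401, 0.1131, 0.2139]
tool_rot: [180.0, -0.1, 94.6]
force: [-1.0, -0.1, -0.5]
grip_width: 0.0551
grasp_force: 0.0
```

```bash
python3 - <<'E'
from h import *
p=eyes.read_camera("scene");t=eyes.read_camera("top")
c=lambda I,x,y,w,h,W,H:cv2.resize(I[y:y+h,x:x+w],(W,H),interpolation=cv2.INTER_CUBIC)
cv2.imwrite("pics/c6.png",np.hstack([c(p["pixels"],180,135,90,75,500,420),c(t["pixels"],255,170,100,140,300,420)])[:,:,::-1])
E
```

```text
(no output)
```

View pics/c6.png

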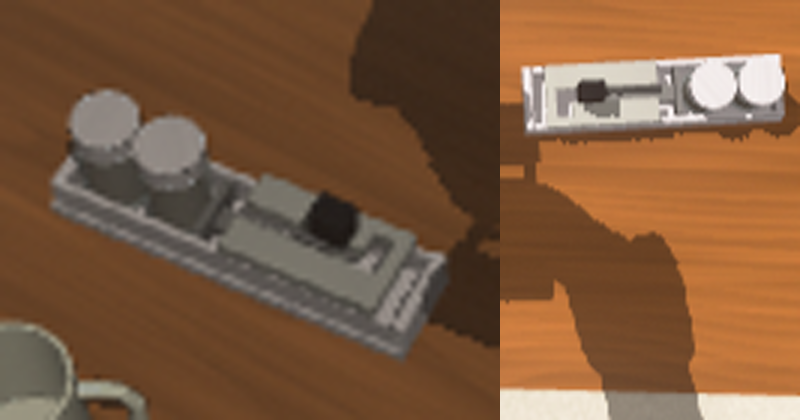

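Both jars are upright and touching each other against the front lip (caps at about (107,120) and (170,145)). The paddle rests on the second jar, the knob is in its slot at (332,220), and the robot is clear.

```bash
python3 -c "
from h import *
print(env.sign_off())"
```

```text
the job is handed in; nothing more can be done
None
```

The job is done and handed in at about 30 s: the rack holds both jars snugly against the front lip, with the follower closed slowly by hand and the knob released. The highest force I read on the knob was about 13 N, against the plate's 25 N limit.

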